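# Roll the brass bush into the catch pocket with the paddle

## Task

The brass bush has just been degreased, so the gripper must not touch it: pick up the wooden paddle by its red handle and use it to roll the brass bush gently along its lane of the blue roll tray until it drops into the green pocket at the end. Leave the dark steel bush in the other lane where it is, and finally stand the paddle upright on the bench beside the tray and let go of it.

Things in the scene. Friction and masses are not known exactly. Their poses are not given: they have to be found in the camera images.
- paddle_center (a point): paddle standing loose on the bench, right of the tray (-y): wooden blade block 30 mm thick (own x), 56 wide (y), 45 high (z), on top a red handle 18 thick (x), 36 wide (y), 60 high. 105 mm tall in all, 0.12 kg. The point is its centre, 52.5 mm above its underside; z up; either broad face (+x, -x) can push.
- brass_bush_center (a point): brass-coloured round bush, 36 mm in diameter and 60 mm long, about 0.25 kg, lying across one of the tray's two lanes (which one varies) so that it rolls along the lane. The point is its centre, own y is its axis; x and z turn with it as it rolls. A gentle push rolls it; left alone it soon stops on the level floor.
- steel_bush_center (a point): dark steel bush of the same size and mass, in the other lane; a bystander. The point is its centre, own y is its axis.
- tray: blue tray fixed on the bench, 310 x 176 mm. Origin: mid-lanes, at bench level; x along the lanes to the green pockets, z up. Lane mid-lines y = +/-42 mm, lanes 76 mm wide, rims 15 mm high. Level floor 10 mm high from x = -150 (open end) to the yellow line at +106, there 3 mm down to the pocket, end wall (26 high) at +150. A bush in the pocket has its centre at x = 116 to 132, 25 mm high.
Not all that is in view belongs to the job. What is shaped like the part that bears paddle_center but purple or turquoise is not meant.

How it is judged:
On the way, in this order (a step that is already met when the one before it is completed fails the run):
1. the paddle pushes the brass bush in its lane (contact force between paddle and brass_bush above 0.02 N and x of brass_bush_center in the frame of tray below 0.095 m).
2. the brass bush lies in the green pocket (x of brass_bush_center in the frame of tray above 0.11 m and z of brass_bush_center in the frame of tray below 0.03 m), for 0.2 s.
At the end, for the whole second after the job is handed in: Brass bush at rest in its lane's green pocket: centre 110-138 mm along tray x, within 12 mm of the lane's mid-line, under 30 mm high, axis across the lane within 14 deg. Paddle released, upright within 10 deg, at rest on the bench, clear of tray and bush (all of step 2 and x of brass_bush_center in the frame of tray below 0.138 m and (y of brass_bush_center in the frame of tray between 0.03 and 0.054 m or y of brass_bush_center in the frame of tray between -0.054 and -0.03 m) and angle between the y axis of brass_bush_center and the y axis of tray, either way round below 0.25 rad and linear speed of each of brass_bush, paddle below 0.03 m/s and angle between paddle_center's own z axis and vertical below 0.175 rad and height (world z) of paddle_center below 0.057 m and contact force between paddle and tray below 0.05 N and contact force between paddle and brass_bush below 0.05 N); the robot touches nothing.
It fails at once if the gripper or arm touches the brass bush (contact force between any of the fingers, the arm and brass_bush above 0.3 N).
It fails at once if the brass bush is flung (faster than 0.4 m/s) instead of rolled gently (linear speed of brass_bush above 0.4 m/s).
It fails at once if the brass bush is lifted out of its lane (15 mm) (z of brass_bush_center in the frame of tray above 0.043 m).
It fails at once if the steel bush is moved more than 15 mm (distance of steel_bush_center from where it was at the start of the episode above 0.015 m).
It also fails if it takes over 56 s, if anything falls off the work surface, if the arm or the gripper's body presses on something with over 40 N, if the wrist force passes 120 N, or if a joint passes its speed limit or range.

## Robot

A 7-joint arm with a two-finger parallel gripper is mounted at the origin on the work surface. World frame = base frame: x ahead of the robot, y to its left, z up, the work surface at z = 0. Lengths are in m, angles in rad, forces in N, time in s.
With the tool pointing down it reaches from about 0.4 to 0.875 m from the base axis. Payload 19.3 kg.
Tool frame: the origin (TCP) lies between the finger pads; the fingertips stand bot.tcp_to_tips ahead of it and the grasp point (between the pads) is the TCP (bot.tcp_to_tips is the distance from the TCP to the fingertips, in m); z points along the fingers, y is the line along which they close (so a half turn about z gives the same grasp; the last joint's range is limited). The gripper opens to 85 mm and grips with 20 to 120 N. Pads are 22 mm wide; open, the fingers measure 114 mm over their backs; the gripper's body (76 mm by 85 mm) begins 54 mm behind the grasp point. The pads swing forward as they close: fully open they stand 13 mm farther back than shut.
Start: joints at [-1.173, 0.521, -0.036, 1.599, 0.021, 1.021, -0.113], TCP at [0.282, 0.558, 0.25] pointing down, gripper open.
Joint ranges: [-2.91, 2.91], [-0.3, 2.13], [-1.5, 1.42], [0.17, 2.43], [-1.26, 4.41], [0.16, 1.93], [-2.52, 2.52]. Speed limits (rad/s): [1.89, 1.89, 2.39, 2.39, 3.01, 3.01, 3.01].

## Interface

Orientations are given as [roll, pitch, yaw] about the fixed x, y, z axes, in that order (R = Rz(yaw) Ry(pitch) Rx(roll)).
In Python, from workcell import telemetry, grab_frame, bot gives the robot as it stands. The module is installed in compiled form; this text tells all that it offers.
- The arm moves only by the shell command python3 -m crank 'ROWS' [FORCE]. ROWS is text: rows parted by semicolons, each of 7 numbers parted by spaces: the finger opening in m, from 0 to 0.0854, then the shift along the tool's x, y, z in m, then the turn, a rotation vector about the tool's x, y, z in degrees. A call has exactly 8 rows; each row shifts and turns the commanded pose from where the row before left it, along the tool's axes as they then stand; what a row does not reach is not made up. A row lasts 1/12 s, in which the tool goes at most 41.7 mm and 7.16 degrees, less where a joint would pass 70% of its speed; a pose out of reach is approached as far as the arm can. A call with a gripper value outside its range is refused whole. The fingers move at their own pace and stop on an object; FORCE is the grip in N (left out, the last holds). Time passes only in rows, so rows that do not move let the fingers close, or fill a call up. It gives the time, the measured TCP pose, the force, the opening and the grip force at its end, in the units of the state.
- telemetry.observe(): the state, without advancing time (a new reading comes with each control period).
- grab_frame(name): name is "scene" or "top" or "wrist"; returns a dict with "pixels" (400x640x3 uint8, red, green, blue), "depth" (400x640 float32, m along the optical axis (not along the pixel's ray), 0 where there is no reading), "vertical_fov" (degrees; the focal length in pixels is half the picture's height over the tangent of half this angle, whatever the lens; pixels are square), "cx", "cy" (the principal point, pixels), "R" (3x3) and "t" (3): a world point X has camera coordinates R X + t; the wrist camera has in their place "hand_eye" (4x4, takes a point from camera to tool coordinates, whose origin is the TCP and whose axes are the flange's). Camera axes: x right, y down, z forward; pixel columns grow to the right and rows downward; lengths in m; the calibration is good to about 2 mm. A picture is of the moment at which its call begins: read the wrist's pose just before it.
- bot.job_done(): hands the job in; it is judged then, once.
The state is a dict: "clock": time; "qpos": joint angles; "qd": joint speeds; "joint_efforts": joint torques, N m; "position": TCP position; "tool_rot": TCP orientation; "force": force on the tool from outside, world axes, zero at the start; "moment": the same for the moment, N m; "grip_width": finger opening in m; "finger_force": force on a finger pad.
Only numpy, scipy, OpenCV 4.12 (cv2) and the standard library are available. Lean on these libraries where they do the work, as an engineer would, in place of code of your own. Each camera call takes 0.05 s, during which the arm holds its last target. There are 200 camera calls.

## Working session

There is one attempt and no reset: what is moved stays moved. The work goes in short steps, Python scripts to look and compute and a shell command to move; the robot and the scene stay as the last step left them, time stands still between calls to the robot, and variables do not carry over. Pictures are saved under pics/ and viewed, at most 10 in all, crops included, and the job is handed in when it is done.

```bash
mkdir -p pics
cat > h.py <<'E'
import numpy as np, cv2
from workcell import telemetry, grab_frame, bot
from scipy.spatial.transform import Rotation as Ro
def grab(n):
    s=telemetry.observe(); f=grab_frame(n)
    f['f']=200/np.tan(np.radians(f['vertical_fov'])/2)
    if n=='wrist':
        R=Ro.from_euler('xyz',s['tool_rot']).as_matrix() if np.size(s['tool_rot'])==3 else None
        T=np.eye(4);T[:3,:3]=R;T[:3,3]=s['position'];M=np.linalg.inv(T@f['hand_eye'])
        f['R'],f['t']=M[:3,:3],M[:3,3]
    return f
def ray(f,u,v):
    d=f['R'].T@np.array([(u-f['cx'])/f['f'],(v-f['cy'])/f['f'],1]); o=-f['R'].T@f['t']; return o,d
def plane(f,u,v,z):
    o,d=ray(f,u,v); return o+d*(z-o[2])/d[2]
def dep(f):
    v,u=np.mgrid[:400,:640]; D=f['depth']
    P=np.stack([(u-f['cx'])/f['f']*D,(v-f['cy'])/f['f']*D,D],-1)
    return (P-f['t'])@f['R']
E
python3 - <<'E'
from h import *
s=telemetry.observe(); print(s, bot.tcp_to_tips)
for n in ['scene','top']:
    f=grab(n); cv2.imwrite(f'pics/{n}0.png',f['pixels'][...,::-1]); print(n,f['f'],f['cx'],f['cy'],-f['R'].T@f['t'],f['R'].round(3).tolist())
E
```

```text
{'clock': 0.0, 'qpos': array([-1.17317089,  0.522016  , -0.03631311,  1.59997187,  0.02119948,
        1.02112404, -0.11276318]), 'qd': array([ 0.00078967, -0.0019619 , -0.00140635,  0.00014431,  0.00062815,
        0.00135247,  0.00020499]), 'joint_efforts': array([ 2.26855380e-03, -9.27085018e+01,  1.98042266e+00, -3.69927835e+01,
        1.78191124e-02,  8.23766546e-03, -6.22811967e-05]), 'position': array([0.28174137, 0.5575507 , 0.24973759]), 'tool_rot': array([-3.14046174e+00,  8.78095148e-05,  2.67378080e+00]), 'force': array([-1.1833804 , -0.31576694,  0.60886786]), 'moment': array([-0.00079603,  0.01944689,  0.02762923]), 'finger_force': 0.0, 'grip_width': 0.08539170821370956} 0.019
scene 508.3461208704066 317.8377494933417 207.59457787250616 [ 1.26544456 -0.49493537  0.86593011] [[0.37, 0.929, 0.016], [0.658, -0.25, -0.71], [-0.656, 0.273, -0.704]]
top 403.77793577592695 315.85179266678165 198.42627552732736 [ 0.44910859 -0.15084543  1.0439178 ] [[-0.018, -1.0, 0.026], [-0.997, 0.016, -0.071], [0.071, -0.027, -0.997]]
```

View pics/top0.png

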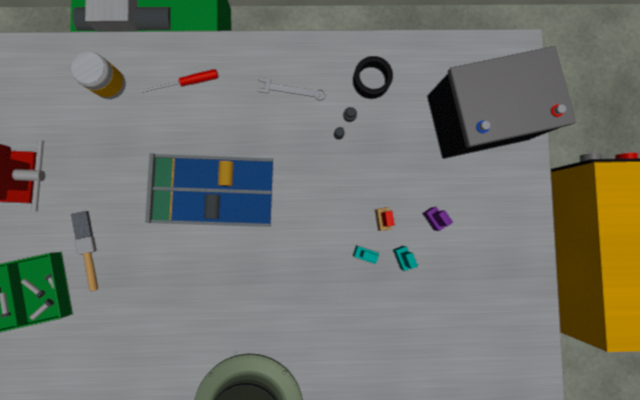

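View pics/scene0.png

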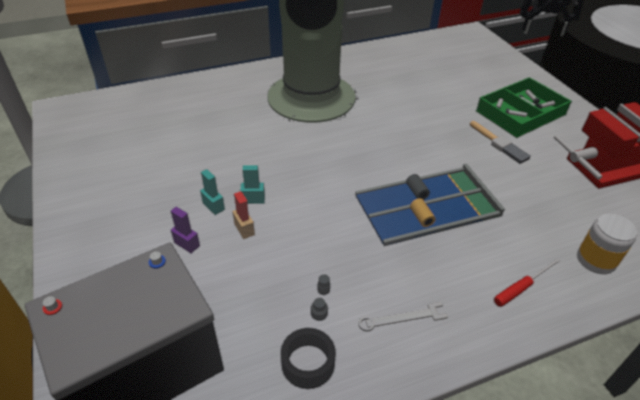

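The top view looks down with image up = world +x and image left = world +y. The tray spans (148–272, 155–226) with its green pockets at the left, so tray x is about world +y. The brass bush is at (225,173) in the far lane and the steel bush at (212,206). The paddle, with its red handle, is at (386,218). In the scene view the paddle is at (242,213) and the brass bush at (423,211).

```bash
cat > m.py <<'E'
from h import *
for n in ['top','scene']:
    f=grab(n); P=dep(f); hsv=cv2.cvtColor(f['pixels'],cv2.COLOR_RGB2HSV); H,S,V=[hsv[...,i].astype(int) for i in range(3)]
    box={'top':(140,280,145,235,370,400,200,240),'scene':(350,510,160,250,225,260,185,245)}[n]
    tr=np.zeros((400,640),bool); tr[box[2]:box[3],box[0]:box[1]]=1
    pd=np.zeros((400,640),bool); pd[box[6]:box[7],box[4]:box[5]]=1
    M={'blue':tr&(H>100)&(H<125)&(S>120),'brass':tr&(H>12)&(H<24)&(S>120)&(P[...,2]>.025),'yellow':tr&(H>20)&(H<35)&(S>100)&(P[...,2]<.025),
       'red':pd&((H<6)|(H>174))&(S>140),'wood':pd&(H>8)&(H<22)&(S>60),'steel':tr&(S<90)&(V<90)&(P[...,2]>.028),'green':tr&(H>55)&(H<90)&(S>90)}
    for k,m in M.items():
        if m.sum()<5: print(n,k,m.sum()); continue
        vu=np.argwhere(m); Q=P[m]; ok=f['depth'][m]>0; Q=Q[ok]
        zt=np.percentile(Q[:,2],90); T=Q[Q[:,2]>zt-.006][:,:2].astype(np.float32)
        (c,w,a)=cv2.minAreaRect(T)
        print(n,k,m.sum(),'uv',vu.mean(0)[::-1].round(1),'ztop %.4f'%zt,'zmed %.4f'%np.median(Q[:,2]),'med',np.median(Q,0).round(4),'toprect',np.round(c,4),np.round(w,4),round(a,1))
E
python3 m.py
```

```text
top blue 4908 uv [222.4 191. ] ztop 0.0130 zmed 0.0105 med [0.5421 0.0552 0.0105] toprect [0.5474 0.0602] [0.2482 0.1591] 87.1
top brass 323 uv [225.2 172.8] ztop 0.0473 zmed 0.0440 med [0.5874 0.0458 0.044 ] toprect [0.5884 0.0482] [0.0273 0.0583] 89.0
top yellow 78 uv [171.3 187.8] ztop 0.0134 zmed 0.0109 med [0.5629 0.1894 0.0109] toprect [0.5542 0.1893] [0.0046 0.1557] 87.2
top red 144 uv [387.9 218.3] ztop 0.1076 zmed 0.1049 med [ 0.4672 -0.3437  0.1049] toprect [ 0.4671 -0.3462] [0.0335 0.0177] 5.9
top wood 193 uv [381.6 219. ] ztop 0.0568 zmed 0.0459 med [ 0.4662 -0.337   0.0459] toprect [ 0.466  -0.3387] [0.0356 0.0035] 9.9
top steel 321 uv [211.  204.8] ztop 0.0475 zmed 0.0438 med [0.506  0.0784 0.0438] toprect [0.5059 0.0827] [0.0267 0.055 ] 87.6
top green 952 uv [161.5 188.5] ztop 0.0099 zmed 0.0074 med [0.5488 0.215  0.0074] toprect [0.5553 0.2152] [0.0429 0.1577] 87.5
scene blue 3200 uv [414.3 206.5] ztop 0.0131 zmed 0.0109 med [0.556  0.0378 0.0109] toprect [0.5419 0.0636] [0.2495 0.1565] 86.9
scene brass 278 uv [421.1 210. ] ztop 0.0477 zmed 0.0441 med [0.5896 0.0429 0.0441] toprect [0.5871 0.0484] [0.0257 0.0614] 84.1
scene yellow 12 uv [468.3 199.8] ztop 0.0134 zmed 0.0102 med [0.5774 0.1926 0.0102] toprect [0.5589 0.1926] [0.0049 0.1283] 85.8
scene red 82 uv [240.1 197.8] ztop 0.1074 zmed 0.1057 med [ 0.4693 -0.3457  0.1057] toprect [ 0.4675 -0.345 ] [0.0332 0.0167] 0.5
scene wood 296 uv [243.5 224.7] ztop 0.0469 zmed 0.0388 med [ 0.4889 -0.3497  0.0388] toprect [ 0.467  -0.3458] [0.0567 0.0291] 8.4
scene steel 352 uv [420.9 188.8] ztop 0.0469 zmed 0.0411 med [0.5171 0.0761 0.0411] toprect [0.5058 0.0829] [0.0288 0.0586] 87.5
scene green 474 uv [472.9 193. ] ztop 0.0100 zmed 0.0078 med [0.5656 0.2183 0.0078] toprect [0.5483 0.2181] [0.0394 0.1474] 87.5
```

```bash
python3 - <<'E'
from h import *
P=dep(grab('top'))
q=P[130:215,0:50]; print(np.percentile(q[...,2],[50,90,99]), q[...,:2][q[...,2]>.03].min(0))
E
R='0.0854 -0.04 -0.004 0 0 0 3.75'
python3 -m crank '0.0854 -0.04 -0.004 0 0 0 3.75;0.0854 -0.04 -0.004 0 0 0 3.75;0.0854 -0.04 -0.004 0 0 0 3.75;0.0854 -0.04 -0.004 0 0 0 3.75;0.0854 -0.04 -0.004 0 0 0 3.75;0.0854 -0.04 -0.004 0 0 0 3.75;0.0854 -0.04 -0.004 0 0 0 3.75;0.0854 -0.04 -0.004 0 0 0 3.75'
```

```text
[0.02284918 0.10174363 0.12512561] [ 0.44910859 -0.15084543]
clock: 0.92
position: [0.5053, 0.3289, 0.2502]
tool_rot: [3.141, 0.0, 2.147]
force: [0.4, 0.4, -0.5]
grip_width: 0.0855
finger_force: 0.0
```

```bash
python3 -m crank '0.0854 -0.041 -0.002 0 0 0 4;0.0854 -0.041 -0.002 0 0 0 4;0.0854 -0.041 -0.002 0 0 0 4;0.0854 -0.041 -0.002 0 0 0 4;0.0854 -0.041 -0.002 0 0 0 4;0.0854 -0.041 -0.002 0 0 0 4;0.0854 -0.041 -0.002 0 0 0 4;0.0854 -0.041 -0.002 0 0 0 4'
python3 -m crank '0.0854 -0.04 -0.002 0 0 0 4;0.0854 -0.04 -0.002 0 0 0 4;0.0854 -0.04 -0.002 0 0 0 4;0.0854 -0.04 -0.002 0 0 0 4;0.0854 -0.04 -0.002 0 0 0 4;0.0854 -0.02 -0.002 0 0 0 7;0.0854 0 0 0 0 0 7;0.0854 0 0 0 0 0 7'
```

```text
clock: 1.58
position: [0.5959, 0.0175, 0.2503]
tool_rot: [3.141, 0.0, 1.588]
force: [1.1, 0.2, 0.1]
grip_width: 0.0854
finger_force: 0.0
clock: 2.25
position: [0.5532, -0.197, 0.2504]
tool_rot: [3.141, 0.0, 0.867]
force: [0.3, 1.1, 0.6]
grip_width: 0.0852
finger_force: 0.0
```

```bash
cat > go.py <<'E'
from h import *
import sys
# target x y z yaw(deg) -> shift in current tool frame and turn about tool z
x,y,z,yaw=map(float,sys.argv[1:5]); s=telemetry.observe()
R=Ro.from_euler('xyz',s['tool_rot']); d=np.array([x,y,z])-s['position']
D=(R.inv()*Ro.from_euler('xyz',[np.pi,0,np.radians(yaw)])).as_rotvec(degrees=True)
print('clock',s['clock'],'pos',s['position'].round(4),'yaw %.1f'%np.degrees(s['tool_rot'][2]),'shift',R.inv().apply(d).round(4),'turn',D.round(2),'q7',s['qpos'][6].round(2))
E
python3 go.py 0.467 -0.3455 0.25 6.5
python3 - <<'E'
from h import *
f=grab('wrist'); cv2.imwrite('pics/w1.png',f['pixels'][...,::-1])
E
```

```text
clock 2.25 pos [ 0.5532 -0.197   0.2504] yaw 49.7 shift [-0.1689  0.0304  0.0005] turn [1.000e-02 0.000e+00 4.318e+01] q7 -0.19
```

View pics/w1.png

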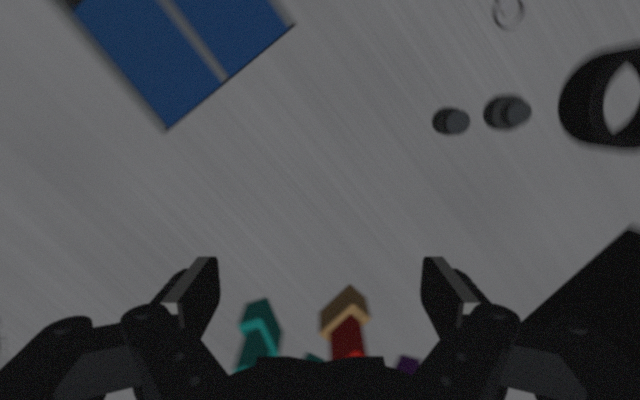

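The wrist view shows the paddle at (347,325), half hidden by the gripper body. A turquoise look-alike is at (260,335) and the tray's open end is at (220,80). I'll turn and stop short of the paddle, so the wrist camera gets a clear view of it.

```bash
python3 go.py 0.387 -0.355 0.25 6.5
```

```text
clock 2.3 pos [ 0.5536 -0.1959  0.2502] yaw 49.2 shift [-2.293e-01 -2.230e-02  2.000e-04] turn [-1.000e-02  0.000e+00  4.273e+01] q7 -0.19
```

```bash
python3 -m crank '0.0854 -0.039 -0.0038 0 0 0 0;0.0854 -0.039 -0.0038 0 0 0 0;0.0854 -0.039 -0.0038 0 0 0 0;0.0854 -0.039 -0.0038 0 0 0 0;0.0854 -0.039 -0.0038 0 0 0 0;0.0854 -0.034 -0.0033 0 0 0 0;0.0854 0 0 0 0 0 7;0.0854 0 0 0 0 0 7'
python3 -m crank '0.0854 0 0 0 0 0 7;0.0854 0 0 0 0 0 7;0.0854 0 0 0 0 0 7;0.0854 0 0 0 0 0 7;0.0854 0 0 0 0 0 0;0.0854 0 0 0 0 0 0;0.0854 0 0 0 0 0 0;0.0854 0 0 0 0 0 0'
python3 - <<'E'
from h import *
f=grab('wrist'); cv2.imwrite('pics/w2.png',f['pixels'][...,::-1]); P=dep(f)
hsv=cv2.cvtColor(f['pixels'],cv2.COLOR_RGB2HSV); H,S,V=[hsv[...,i].astype(int) for i in range(3)]
m=((H<6)|(H>174))&(S>140)&(V>60); m2=(H>8)&(H<22)&(S>60)
m2[:,:]&=(np.abs(P[...,0]-.467)<.06)&(np.abs(P[...,1]+.3455)<.06); m&=(np.abs(P[...,0]-.467)<.06)&(np.abs(P[...,1]+.3455)<.06)
for k,q in (('red',m),('wood',m2)):
    Q=P[q]; z=np.percentile(Q[:,2],90); T=Q[np.abs(Q[:,2]-z)<.004]
    print(k,q.sum(),z,len(T),cv2.minAreaRect(T[:,:2].astype(np.float32)))
    for zz in (([.105]) if k=='red' else [.045]):
        vu=np.argwhere(q)[np.abs(Q[:,2]-z)<.004]; W=np.array([plane(f,u,v,zz)[:2] for v,u in vu],np.float32); print('ray',cv2.minAreaRect(W))
E
python3 go.py 0.467 -0.3455 0.25 6.5
```

```text
clock: 2.97
position: [0.3885, -0.3586, 0.2507]
tool_rot: [3.141, -0.0, 0.626]
force: [1.1, 1.3, -0.4]
grip_width: 0.0856
finger_force: 0.0
clock: 3.63
position: [0.3902, -0.3569, 0.2503]
tool_rot: [-3.142, -0.0, 0.147]
force: [-0.4, 0.4, 0.2]
grip_width: 0.0855
finger_force: 0.0
red 1077 0.10642798324420813 1070 ((0.4661484360694885, -0.3464224338531494), (0.03506060689687729, 0.017117464914917946), 7.019809246063232)
ray ((0.466126412153244, -0.3463822603225708), (0.03497844561934471, 0.017073744907975197), 7.0059895515441895)
wood 944 0.30862955825947297 31 ((0.4118814468383789, -0.39041784405708313), (0.02022920921444893, 0.004063567146658897), 83.66742706298828)
ray ((0.222539484500885, -0.5597319602966309), (0.027860140427947044, 0.07848786562681198), 0.12541301548480988)
clock 3.6833 pos [ 0.3902 -0.3569  0.2504] yaw 8.4 shift [ 0.0777 -0.0001  0.0004] turn [-0.01 -0.01  1.87] q7 -0.4
```

View pics/w2.png

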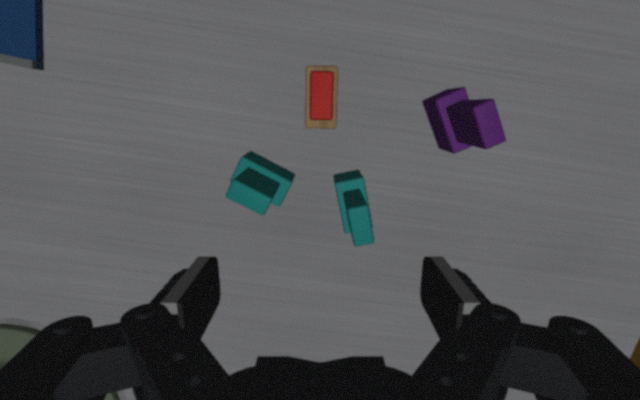

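The wrist view shows the paddle at (321,97), square to the gripper. Turquoise pieces are at (260,182) and (354,208), and the purple one is at (465,120). The gap is large enough for the open fingers.

```bash
python3 -m crank '0.0854 0.038 0.0007 0 0 0 1.4;0.0854 0.0385 0 0 0 0 0;0.0854 0 0 0 0 0 0;0.0854 0 0 0.036 0 0 0;0.0854 0 0 0.036 0 0 0;0.0854 0 0 0.036 0 0 0;0.0854 0 0 0.036 0 0 0;0.0854 0 0 0.023 0 0 0'
python3 go.py 0.466 -0.3464 0.082 7
```

```text
clock: 4.35
position: [0.4652, -0.3468, 0.0801]
tool_rot: [-3.14, 0.002, 0.121]
force: [-0.3, -0.3, -1.4]
grip_width: 0.0852
finger_force: 0.0
clock 4.35 pos [ 0.4652 -0.3468  0.0801] yaw 6.9 shift [ 0.0009 -0.0003 -0.0019] turn [-0.1   0.11 -0.09] q7 -0.36
```

```bash
python3 -m crank '0 0 0 -0.002 0 0 0;0 0 0 0 0 0 0;0 0 0 0 0 0 0;0 0 0 0 0 0 0;0 0 0 0 0 0 0;0 0 0 0 0 0 0;0 0 0 0 0 0 0;0 0 0 0 0 0 0' 50
python3 -m crank '0 0 0 0 0 0 0;0 0 0 0 0 0 0;0 0 0 0 0 0 0;0 0 0 -0.01 0 0 0;0 0 0 -0.03 0 0 0;0 0 0 -0.03 0 0 0;0 0 0 -0.03 0 0 0;0 0 0 0 0 0 0'
python3 - <<'E'
from h import *
# push frame: tray origin, direction
a=np.radians(87.2); ex=np.array([np.cos(a),np.sin(a)]); ey=np.array([-ex[1],ex[0]]); O=np.array([.5485,.0855])
for tx in (-.105,-.07,.07,.09): print(tx,O+tx*ex-.042*ey)
print(((np.array([.588,.0483])-O)@ex,(np.array([.588,.0483])-O)@ey))
E
python3 go.py 0.585 -0.0215 0.16 -2.8
```

```text
clock: 5.02
position: [0.4667, -0.348, 0.0866]
tool_rot: [3.141, -0.002, 0.119]
force: [-1.1, 1.2, 10.6]
grip_width: 0.0168
finger_force: 52.2
clock: 5.68
position: [0.4674, -0.3492, 0.1911]
tool_rot: [3.138, -0.005, 0.118]
force: [0.6, -0.2, -1.4]
grip_width: 0.0171
finger_force: 50.9
-0.105 [ 0.58532063 -0.02142633]
-0.07 [0.58703037 0.01353188]
0.07 [0.59386934 0.15336474]
0.09 [0.59484634 0.17334086]
(np.float64(-0.03522602240217463), np.float64(-0.04127005386138343))
clock 5.6833 pos [ 0.4674 -0.3492  0.1911] yaw 6.8 shift [ 0.1552 -0.3117  0.0307] turn [ 0.21 -0.33  9.57] q7 -0.46
```

```bash
python3 -m crank '0 0.0172 -0.0346 0 0 0 0;0 0.0172 -0.0346 0 0 0 0;0 0.0172 -0.0346 0 0 0 0;0 0.0172 -0.0346 0 0 0 0;0 0.0172 -0.0346 0 0 0 0;0 0.0172 -0.0346 0 0 0 0;0 0.0172 -0.0346 0 0 0 0;0 0.0172 -0.0346 0 0 0 0'
python3 -m crank '0 0.0172 -0.0346 0 0 0 0;0 0 0 0 0 0 4.8;0 0 0 0 0 0 4.8;0 0 0 0.02 0 0 0;0 0 0 0 0 0 0;0 0 0 0 0 0 0;0 0 0 0 0 0 0;0 0 0 0 0 0 0'
cat > pd.py <<'E'
from h import *
s=telemetry.observe(); p=s['position']; print('tcp',p.round(4),'yaw %.1f'%np.degrees(s['tool_rot'][2]))
for n in ('scene','top'):
    f=grab(n); P=dep(f); hsv=cv2.cvtColor(f['pixels'],cv2.COLOR_RGB2HSV); H,S,V=[hsv[...,i].astype(int) for i in range(3)]
    near=(np.hypot(P[...,0]-p[0],P[...,1]-p[1])<.06)&(P[...,2]<p[2]+.04)
    w=near&(H>8)&(H<22)&(S>60)&(P[...,2]>p[2]-.1)&((P[...,2]>.05)|(P[...,1]<.01)); Q=P[w]
    print(n,w.sum(),'z blade',np.percentile(Q[:,2],[1,5,50,95,99]).round(4) if w.sum()>9 else '')
    if w.sum()>9:
        print(' xy',np.percentile(Q[:,:2],[2,98],axis=0).round(4).tolist(), cv2.minAreaRect(Q[:,:2].astype(np.float32)))
    r=near&((H<6)|(H>174))&(S>130)
    if r.sum()>9: print(' red z',np.percentile(P[r][:,2],[2,98]).round(4))
    cv2.imwrite(f'pics/{n}_{s["clock"]:.1f}.png',f['pixels'][...,::-1])
E
python3 pd.py; python3 go.py 0.585 -0.0215 0.16 -2.8; ls pics
```

```text
clock: 6.35
position: [0.5703, -0.0544, 0.1859]
tool_rot: [-3.141, -0.0, 0.119]
force: [1.1, -0.6, -1.7]
grip_width: 0.0176
finger_force: 50.6
clock: 7.02
position: [0.5832, -0.0204, 0.1662]
tool_rot: [-3.141, -0.001, -0.049]
force: [-0.7, 0.1, -0.7]
grip_width: 0.0174
finger_force: 50.7
tcp [ 0.5832 -0.0204  0.1662] yaw -2.8
scene 409 z blade [0.0852 0.0896 0.1135 0.1276 0.1322]
 xy [[0.5592, -0.0355], [0.6109, -0.008]] ((0.584951639175415, -0.024491427466273308), (0.05729969963431358, 0.03132309019565582), 10.212213516235352)
 red z [0.1322 0.1875]
top 121 z blade [0.094  0.0959 0.1244 0.1466 0.1659]
 xy [[0.5552, -0.0384], [0.5799, -0.0059]] ((0.5646151900291443, -0.025185132399201393), (0.02275354042649269, 0.04146924614906311), 29.6751766204834)
 red z [0.1489 0.1784]
clock 7.1167 pos [ 0.5832 -0.0203  0.166 ] yaw -2.8 shift [0.0018 0.0011 0.006 ] turn [-0.02 -0.05 -0.01] q7 -1.15
scene0.png
scene_7.0.png
top0.png
top_7.0.png
w1.png
w2.png
```

Run:
```python
import cv2
a=cv2.imread('pics/scene_7.0.png')[100:260,290:520]; cv2.imwrite('pics/c1.png',cv2.resize(a,None,fx=3,fy=3))
```

```text
(no output)
```

View pics/c1.png

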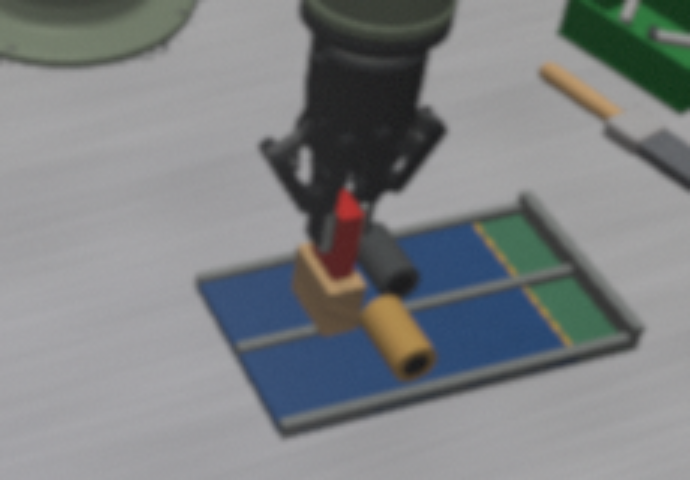

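The crop shows the paddle upright in the grip above its lane, behind the brass bush at (398,335). I'll lower it into the lane.

```bash
python3 -m crank '0 0.0018 0 0.02 0 0 0;0 0 0 0.02 0 0 0;0 0 0 0.015 0 0 0;0 0 0 0.01 0 0 0;0 0 0 0.0045 0 0 0;0 0 0 0 0 0 0;0 0 0 0 0 0 0;0 0 0 0 0 0 0'
python3 go.py 0.586 0.01 0.0965 -2.8; python3 pd.py; python3 m.py | grep brass
```

```text
clock: 7.78
position: [0.5851, -0.0203, 0.0963]
tool_rot: [-3.142, -0.001, -0.049]
force: [-0.0, -0.1, -1.1]
grip_width: 0.0176
finger_force: 50.8
clock 7.7833 pos [ 0.5851 -0.0203  0.0963] yaw -2.8 shift [-0.0006 -0.0303 -0.0002] turn [-0.   -0.04 -0.01] q7 -1.09
tcp [ 0.5851 -0.0203  0.0963] yaw -2.8
scene 363 z blade [0.0179 0.0204 0.0466 0.0591 0.0632]
 xy [[0.5612, -0.0359], [0.6124, -0.0093]] ((0.5860517024993896, -0.02382943220436573), (0.057280611246824265, 0.03122870624065399), 6.481447219848633)
 red z [0.0635 0.1227]
top 101 z blade [0.0238 0.0351 0.0559 0.0812 0.1231]
 xy [[0.5564, -0.042], [0.5814, -0.0074]] ((0.567039430141449, -0.027202801778912544), (0.02300337702035904, 0.04011373966932297), 39.49420928955078)
top brass 74 uv [253.6 181.1] ztop 0.0585 zmed 0.0552 med [ 0.5636 -0.0289  0.0552] toprect [ 0.5577 -0.0235] [0.036  0.0272] 9.2
scene brass 285 uv [421.2 210. ] ztop 0.0472 zmed 0.0435 med [0.5904 0.0435 0.0435] toprect [0.5866 0.0484] [0.0262 0.0617] 85.6
```

Run:
```python
from h import *
f=grab('scene'); P=dep(f); hsv=cv2.cvtColor(f['pixels'],cv2.COLOR_RGB2HSV); H,S,V=[hsv[...,i].astype(int) for i in range(3)]
w=(H>8)&(H<22)&(S>60)&(P[...,2]>.025)&(P[...,2]<.052)&(np.hypot(P[...,0]-.585,P[...,1]+.02)<.04); Q=P[w]
q=Q[Q[:,0]<.606]; 
for i in range(4):
    c=np.polyfit(q[:,0],q[:,1],1); r=q[:,1]-np.polyval(c,q[:,0]); q=q[np.abs(r)<max(.002,1.5*r.std())]
print('back face',len(q),'angle',np.degrees(np.arctan(c[0])),r.std(),'y at .585',np.polyval(c,.585), 'tilt', np.degrees(np.arctan(np.polyfit(q[:,2],q[:,1]-np.polyval(c,q[:,0]),1)[0])))
e=Q[Q[:,1]>-.028]; e=e[e[:,0]>.60]; print(len(e), np.percentile(e[:,0],[50,90]) if len(e) else '')
```

```text
back face 88 angle -2.596899907694759 0.0007355376184617346 y at .585 -0.033820178087080155 tilt 0.15689952537162383
61 [0.6099413  0.61176671]
```

```bash
python3 -m crank '0 0 -0.008 0 0 0 0;0 0 -0.008 0 0 0 0;0 0 -0.008 0 0 0 0;0 0 -0.004 0 0 0 0;0 0 -0.004 0 0 0 0;0 0 -0.004 0 0 0 0;0 0 -0.005 0 0 0 0;0 0 -0.005 0 0 0 0'
python3 -m crank '0 0 -0.005 0 0 0 0;0 0 -0.005 0 0 0 0;0 0 -0.005 0 0 0 0;0 0 -0.005 0 0 0 0;0 0 -0.005 0 0 0 0;0 0 -0.005 0 0 0 0;0 0 -0.005 0 0 0 0;0 0 -0.005 0 0 0 0'
cat > br.py <<'E'
from h import *
a=np.radians(87.2); ex=np.array([np.cos(a),np.sin(a)]); ey=np.array([-ex[1],ex[0]]); O=np.array([.5485,.0855])
s=telemetry.observe(); p=s['position'][:2]+[0,.0015]; print('paddle front tx %.4f ty %.4f'%((p-O)@ex+.015,(p-O)@ey),'z',s['position'][2])
for n in ('scene','top'):
    f=grab(n); P=dep(f); hsv=cv2.cvtColor(f['pixels'],cv2.COLOR_RGB2HSV); H,S,V=[hsv[...,i].astype(int) for i in range(3)]
    T=P[...,:2]-O; tx,ty=T@ex,T@ey
    m=(H>12)&(H<24)&(S>150)&(P[...,2]>.02)&(P[...,2]<.05)&(ty>-.08)&(ty<0)&(tx>(p-O)@ex+.013)&(tx<.15)
    if m.sum()<30: print(n,m.sum()); continue
    Q=P[m]; z=np.percentile(Q[:,2],97); t=Q[:,2]>z-.005; A=np.c_[tx[m],ty[m]][t]; k=cv2.minAreaRect(A.astype(np.float32))
    print(n,m.sum(),'ztop %.4f'%z,'top mean tx,ty',A.mean(0).round(4),'all tx',np.percentile(tx[m],[3,97]).round(3),'ty',np.percentile(ty[m],[3,97]).round(3),'rect',np.round(k[1],3),round(k[2],1))
E
python3 br.py
```

```text
clock: 8.7
position: [0.5872, 0.026, 0.096]
tool_rot: [3.141, -0.0, -0.049]
force: [-0.6, -4.1, 7.2]
grip_width: 0.0174
finger_force: 51.8
clock: 9.37
position: [0.5891, 0.0659, 0.0959]
tool_rot: [3.141, -0.0, -0.049]
force: [0.3, -4.6, 6.3]
grip_width: 0.0175
finger_force: 51.7
paddle front tx -0.0011 ty -0.0414 z 0.09593819118752703
scene 0
top 69 ztop 0.0483 top mean tx,ty [ 0.0159 -0.0176] all tx [0.003 0.028] ty [-0.027 -0.011] rect [0.025 0.014] 15.6
```

The force, about 6 N up and 4 N back, says the blade is scraping the floor. I'll raise it 4 mm and carry on.

```bash
python3 -m crank '0 0 0 -0.004 0 0 0;0 0 -0.005 0 0 0 0;0 0 -0.005 0 0 0 0;0 0 -0.005 0 0 0 0;0 0 -0.005 0 0 0 0;0 0 -0.005 0 0 0 0;0 0 -0.005 0 0 0 0;0 0 -0.005 0 0 0 0'
python3 br.py
```

```text
clock: 10.13
position: [0.5907, 0.1013, 0.0997]
tool_rot: [3.142, 0.0, -0.049]
force: [0.2, 0.5, -1.5]
grip_width: 0.0178
finger_force: 50.8
paddle front tx 0.0344 ty -0.0413 z 0.09970294226682594
scene 0
top 71 ztop 0.0480 top mean tx,ty [ 0.0522 -0.0194] all tx [0.039 0.062] ty [-0.029 -0.012] rect [0.022 0.017] 3.7
```

```bash
python3 -m crank '0 0 -0.005 0 0 0 0;0 0 -0.005 0 0 0 0;0 0 -0.005 0 0 0 0;0 0 -0.005 0 0 0 0;0 0 -0.005 0 0 0 0;0 0 -0.005 0 0 0 0;0 0 -0.005 0 0 0 0;0 0 -0.005 0 0 0 0'
python3 -m crank '0 0 -0.005 0 0 0 0;0 0 -0.004 0 0 0 0;0 0 -0.003 0 0 0 0;0 0 -0.003 0 0 0 0;0 0 0 0 0 0 0;0 0 0 0 0 0 0;0 0 0 0 0 0 0;0 0 0 0 0 0 0'
python3 br.py
```

```text
clock: 10.9
position: [0.5927, 0.1412, 0.0998]
tool_rot: [-3.142, 0.0, -0.049]
force: [-0.5, 0.3, -1.5]
grip_width: 0.0172
finger_force: 50.8
clock: 11.57
position: [0.5934, 0.1553, 0.0998]
tool_rot: [3.142, -0.0, -0.049]
force: [-0.2, -0.1, -1.8]
grip_width: 0.0174
finger_force: 50.8
paddle front tx 0.0884 ty -0.0414 z 0.09984287269864982
scene 6
top 88 ztop 0.0452 top mean tx,ty [ 0.1303 -0.0173] all tx [0.115 0.143] ty [-0.029 -0.011] rect [0.022 0.011] 13.3
```

The bush has dropped into the pocket. I'll back off, lift and check.

```bash
python3 -m crank '0 0 0.01 0 0 0 0;0 0 0.02 0 0 0 0;0 0 0.02 -0.01 0 0 0;0 0 0.02 -0.03 0 0 0;0 0 0.03 -0.03 0 0 0;0 0 0.03 -0.02 0 0 0;0 0 0.03 0 0 0 0;0 0 0.03 0 0 0 0'
sed -i 's/&(tx>(p-O)@ex+.013)&/\&(tx>.09)\&/' br.py; python3 br.py; python3 m.py | grep steel
python3 go.py 0.55 -0.17 0.19 0
```

```text
clock: 12.33
position: [0.584, -0.0366, 0.1914]
tool_rot: [-3.141, -0.003, -0.05]
force: [0.4, -0.2, -1.7]
grip_width: 0.0174
finger_force: 50.8
paddle front tx -0.1037 ty -0.0413 z 0.19141940944683628
scene 0
top 0
top steel 3648 uv [215.1 188.5] ztop 0.6255 zmed 0.5807 med [ 0.4966 -0.0447  0.5807] toprect [ 0.4869 -0.0086] [0.0894 0.0314] 20.6
scene steel 603 uv [406.5 181.8] ztop 0.2068 zmed 0.1052 med [ 0.5682 -0.0152  0.1052] toprect [ 0.5869 -0.0468] [0.0633 0.016 ] 87.9
clock 12.5333 pos [ 0.5838 -0.0356  0.19  ] yaw -3.0 shift [-0.0267  0.136  -0.    ] turn [-0.01 -0.03 -2.98] q7 -1.15
```

```bash
python3 -m crank '0 -0.004 0.0388 0 0 0 0;0 -0.004 0.0388 0 0 0 0;0 -0.004 0.0388 0 0 0 0;0 -0.004 0.0388 0 0 0 0;0 0 0 0.035 0 0 0;0 0 0 0.035 0 0 0;0 0 0 0.02 0 0 0;0 0 0 0.008 0 0 0'
python3 -m crank '0 0 0 0 0 0 0;0 0 0 0.002 0 0 0;0 0 0 0.001 0 0 0;0 0 0 0.001 0 0 0;0 0 0 0.001 0 0 0;0 0 0 0.001 0 0 0;0 0 0 0 0 0 0;0 0 0 0 0 0 0'
python3 br.py
```

```text
clock: 13.2
position: [0.5593, -0.187, 0.0886]
tool_rot: [-3.141, 0.004, -0.048]
force: [0.1, 0.2, -1.4]
grip_width: 0.0172
finger_force: 50.7
clock: 13.87
position: [0.5609, -0.1878, 0.086]
tool_rot: [-3.141, -0.001, -0.049]
force: [-0.9, 1.3, 7.3]
grip_width: 0.0176
finger_force: 52.0
paddle front tx -0.2559 ty -0.0257 z 0.08596514054617872
scene 1
top 335 ztop 0.0448 top mean tx,ty [ 0.1313 -0.0411] all tx [0.114 0.142] ty [-0.069 -0.013] rect [0.058 0.025] 89.7
```

The paddle is on the bench with 7 N up. The bush is in the pocket at about tx 0.13, ty -0.041, with its axis square to the lane. Releasing.

```bash
python3 -m crank '0 0 0 -0.001 0 0 0;0.03 0 0 0 0 0 0;0.04 0 0 0 0 0 0;0.06 0 0 0 0 0 0;0.08 0 0 0 0 0 0;0.08 0 0 0 0 0 0;0.08 0 0 0 0 0 0;0.08 0 0 0 0 0 0'
python3 -m crank '0.08 0 0 0 0 0 0;0.08 0 0 -0.01 0 0 0;0.08 0 0 -0.03 0 0 0;0.08 0 0 -0.03 0 0 0;0.08 0 0 -0.03 0 0 0;0.08 0 0 -0.03 0 0 0;0.08 -0.03 0.03 0 0 0 0;0.08 -0.03 0.03 0 0 0 0'
python3 -m crank '0.08 -0.03 0.03 0 0 0 0;0.08 -0.03 0.03 0 0 0 0;0.08 -0.03 0.03 0 0 0 0;0.08 0 0 0 0 0 0;0.08 0 0 0 0 0 0;0.08 0 0 0 0 0 0;0.08 0 0 0 0 0 0;0.08 0 0 0 0 0 0'
python3 br.py; python3 m.py | grep steel
python3 - <<'E'
from h import *
cv2.imwrite('pics/end.png',cv2.resize(grab('scene')['pixels'][100:280,200:530,::-1],None,fx=2.4,fy=2.4))
E
```

```text
clock: 14.63
position: [0.5605, -0.1879, 0.0862]
tool_rot: [3.142, 0.0, -0.049]
force: [0.5, 0.0, -0.1]
grip_width: 0.0799
finger_force: 0.0
clock: 15.3
position: [0.4996, -0.2435, 0.2181]
tool_rot: [3.141, -0.003, -0.045]
force: [-0.2, -2.5, -0.0]
grip_width: 0.08
finger_force: 0.0
clock: 15.97
position: [0.407, -0.327, 0.2163]
tool_rot: [-3.141, 0.0, -0.047]
force: [-0.1, 0.3, -0.0]
grip_width: 0.0799
finger_force: 0.0
paddle front tx -0.4024 ty 0.1212 z 0.21628563730757425
scene 1
top 335 ztop 0.0462 top mean tx,ty [ 0.1309 -0.0406] all tx [0.115 0.143] ty [-0.069 -0.013] rect [0.058 0.022] 87.8
top steel 306 uv [211.5 206. ] ztop 0.0477 zmed 0.0442 med [0.5057 0.0791 0.0442] toprect [0.5059 0.0825] [0.0548 0.0271] 0.1
scene steel 303 uv [418.3 185.8] ztop 0.0473 zmed 0.0423 med [0.5135 0.0773 0.0423] toprect [0.5066 0.0829] [0.0278 0.0588] 88.5
```

View pics/end.png

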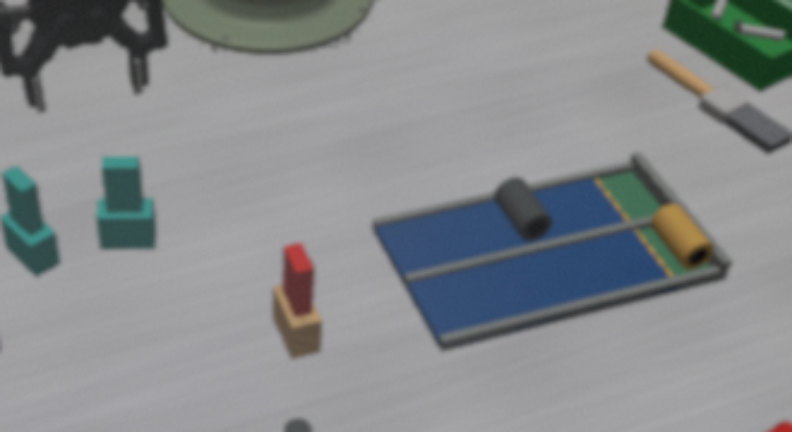

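The picture shows the brass bush in the green pocket at (682,235), the steel bush unmoved at (523,208), and the paddle upright and free at (298,300).

```bash
python3 -c "
from workcell import bot
print(bot.job_done())"
```

```text
the job is handed in; nothing more can be done
None
```

The job is handed in: the brass bush was rolled into its green pocket with the paddle, the steel bush has not moved, and the paddle stands released and upright on the bench clear of the tray; the judge's result was not shown.

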